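Peel the empty top tray off a tight nested stack and present its underside

ROBOT

A 6-joint arm with a two-finger parallel gripper is mounted at the origin on the work surface. World frame = base frame: x ahead of the robot, y to its left, z up, the work surface at z = 0. Lengths are in m, angles in rad, forces in N, time in s.
With the tool pointing down it reaches from about 0.35 to 0.875 m from the base axis. Payload 4.2 kg.
Tool frame: the origin (TCP) lies at the very end of the fingers, on their centre line; the grasp point (between the pads) lies behind it (arm.hold_point_z is the y of the grasp point in the tool frame, in m); y points along the fingers, x is the direction in which the jaws open and shut, and the axes are right-handed (so a half turn about y gives the same grasp; the last joint's range is limited). The gripper opens to 87 mm and grips with 3 to 60 N. Pads are 19 mm wide; open, the fingers measure 117 mm over their backs; the gripper's body (75 mm by 190 mm) begins 51 mm behind the grasp point.
Start: joints at [1.5, 0.385, 0.008, 0, -1.194, -0.259], TCP at [0.202, 0.591, 0.223] pointing down, gripper open.
Joint ranges: [-3.14, 3.14], [-1.21, 2.06], [-1.07, 1.41], [-3.16, 2.05], [-2.99, -0.16], [-3.1, 3.1]. Speed limits (rad/s): [2.79, 2.79, 3.14, 3.14, 3.14, 3.14].

INTERFACE

Orientations are given as a 3x3 rotation matrix whose columns are the frame's x, y, z axes.
In Python, from plant import arm, read_camera, camera_params, ticket, cut_out, landmark_of gives the robot as it stands. The module is installed in compiled form; this text tells all that it offers.
- The arm moves only by the tool jog_arm, never from a script. Its argument "motion" is a list of rows, each an object with "slide": the shift along the tool's x, y, z in units of 25 mm (1.0 is 25 mm), a list of three; "turn": the turn, a rotation vector about the tool's x, y, z in rad, a list of three; "grip": the opening in per cent of the stroke, from 0 (shut) to 100 (fully open). In form: [{"slide": [dx, dy, dz], "turn": [wx, wy, wz], "grip": grip}, ...]. A call has 1 to 12 rows; each row is the pose to reach, as a shift and turn from the pose measured when the call began, along the tool's axes at that moment; what a row does not reach only later rows make up. A row lasts 1/12 s, in which the tool goes at most 41.7 mm and 7.16 degrees, less where a joint would pass 70% of its speed; a pose out of reach is approached as far as the arm can. A call with a gripper value outside its range is refused whole. The fingers move at their own pace and stop on an object; "force" is the grip in N (left out, the last holds). Time passes only in rows, so rows that repeat a pose let the fingers close. It gives the time, the measured TCP pose, the force and the opening at its end, in the units of the state.
- arm.read_state(): the state, without advancing time (a new reading comes with each control period).
- read_camera(name): name is "scene" or "top"; returns the picture (400x640x3 uint8, red, green, blue); there is no depth.
- camera_params(name): a dict with "camera_matrix" (3x3 intrinsics, pixels), "extrinsics" (4x4, takes a point from world to camera coordinates). Camera axes: x right, y down, z forward; pixel columns grow to the right and rows downward; lengths in m; the calibration is good to about 2 mm. A picture is of the moment at which its call begins. camera_params takes no time and is no camera call.
- ticket.job_done(): hands the job in, once; it reports no verdict.
Trained networks look in the newest picture that a camera, given by its name, has taken for a name from the list of things; names that differ only in an ending like _2 or _b are one class to them, and where a whole thing is asked for, a point or a joint stands for the part that bears it (a point fixed in the world has none). Each returns a list of dicts, best first, with "confidence" (0 to 1); they miss things now and then, are a little off and sometimes report something else, mostly with a low value. They report only what shows in the picture. A call takes as long as a camera call. They do not tell look-alikes from the thing itself.
- cut_out(name, camera): "region" (400x640 bool, what is visible of it) and "location" ([column, row] in pixels, amid what is visible of it).
- landmark_of(name, camera): "location" ([column, row] in pixels: a listed point, or the origin of a listed thing).
The state is a dict: "t": time; "q": joint angles; "joint_vel": joint speeds; "joint_torque": joint torques, N m; "ee_pos": TCP position; "eef_rot": TCP orientation; "wrist_force": force on the tool from outside, world axes, zero at the start; "moment": the same for the moment, N m; "gripper_width": finger opening in m.
Only numpy, scipy, OpenCV 4.12 (cv2) and the standard library are available. Lean on these libraries where they do the work, as an engineer would, in place of code of your own. Each camera call takes 0.05 s, during which the arm holds its last target.

TASK

The empty blue parts tray is stuck on top of the stack: peel it off by lifting the corner with the orange tab while the opposite corner stays down, then take the whole tray away without lifting, tipping or shifting the trays beneath. Finish still holding it by the gripper, level and still, centred over the upward-looking inspection camera about 15 cm above the bench, so that its underside can be checked. Do not disturb the bottle, the circuit board or the screwdriver.

Things in the scene. Friction and masses are not known exactly. Their poses are not given: they have to be found in the camera images.
- tray: top tray, blue, rigid, 150 (x) by 110 (y) mm, about 90 g. Origin: centre of its underside (lower edge of its skirt); z up, x along the long side. A skirt 7 mm deep hangs below a flat deck, top at z = 11 mm, edge bead 2 mm higher. A sprung nib near each corner of the stack clings to the skirt with about 2 to 2.5 N, until that corner has risen about 6 mm; all four at once lift the stack
- tab_top (a point): centre of the top face of the orange tab, at (-58, -40, 41) mm in the tray's frame. The tab is an upright block on the deck, tray z 11 to 41 mm, 12 mm thick along the line from the tray's centre out to the tab, 28 mm wide across that line; nothing else stands on the deck. Pinch its two broad faces, one finger inside over the deck, one outside
- tab_corner (a point): tray's corner beside the tab, lower edge of the skirt: (-75, -55, 0) mm in the tray's frame
- far_corner (a point): tray's opposite corner, lower edge of the skirt: (75, 55, 0) mm in the tray's frame; the tray pivots about it when peeled
- stack: the pile of lower trays: one loose piece, black and grey, 150 by 110 mm, 36 mm high plus an 8 mm high plug, 138 by 98 mm, on top; about 0.8 kg, standing on the bench. Origin: centre of its underside, axes as the tray's. The seated tray's origin is 37 mm above it: the deck rests on the plug
- camera: upward-looking inspection camera, a black puck 72 mm in diameter and 36 mm high with a white light ring, fixed to the bench; origin at the centre of its underside, on the bench
- board: bystander: small green circuit board lying on the bench, 60 by 34 by 7 mm, origin at the centre of its underside
- bottle: bystander: amber bottle with black cap, 38 mm in diameter, 85 mm high, origin at the centre of its underside
- driver: bystander: red screwdriver, 170 mm long, lying along its x, origin on its underside
Not all that is in view belongs to the job. Leave any brown look-alike of the camera alone. Several things have the shape of the tray; the one meant has the colours described above.

How it is judged:
On the way, in this order (a step that is already met when the one before it is completed fails the run):
1. the tab's corner has been lifted at least 18 mm from its seat while the opposite corner is still down (risen less than 8 mm) (z of tab_corner in the frame of stack above 0.055 m and z of far_corner in the frame of stack below 0.045 m), for 0.1 s.
2. the whole tray is off the stack, both corners at least 25 mm above their seats (z of each of far_corner, tab_corner in the frame of stack above 0.062 m), for 0.1 s.
At the end, for the whole second after the job is handed in: The gripper holds the tray right way up, level within 0.2 rad and still (under 0.03 m/s), its origin 110 to 190 mm above the bench and within 25 mm horizontally of the camera's centre, touching neither the stack, the camera nor the bottle; the stack stands upright within 30 mm of where it was (contact force between the fingers and tray above 1 N and contact force between tray and stack below 0.1 N and contact force between tray and camera below 0.1 N and contact force between tray and bottle below 0.1 N and height (world z) of tray between 0.11 and 0.19 m and horizontal distance between tray and camera below 0.025 m and angle between tray's own z axis and vertical below 0.2 rad and linear speed of tray below 0.03 m/s and distance of stack from where it was at the start of the episode below 0.03 m and angle between stack's own z axis and vertical below 0.05 rad); the arm keeps its last pose, push and grip.
It fails at once if the lower stack is lifted, tipped or shifted (its base more than 12 mm up, tilted over 0.12 rad, or moved over 30 mm) (height (world z) of stack above 0.012 m or angle between stack's own z axis and vertical above 0.12 rad or distance of stack from where it was at the start of the episode above 0.03 m).
It fails at once if the bottle, circuit board or screwdriver is disturbed (moved over 20 mm) (distance of any of bottle, board, driver from where it was at the start of the episode above 0.02 m).
It also fails if it takes over 40 s, if anything falls off the work surface, if the arm or the gripper's body presses on something with over 40 N, if the wrist force passes 120 N, or if a joint passes its speed limit or range.

## Working session

There is one attempt and no reset: what is moved stays moved. The work goes in short steps, Python scripts to look and compute and a tool call to move; the robot and the scene stay as the last step left them, time stands still between calls to the robot, and variables do not carry over. Pictures are saved under pics/ and viewed, and the job is handed in when it is done.

Besides the shell and the picture viewer there is one more tool, called after "Request:" in YAML: its name, and indented under it one key for each argument. jog_arm: Moves the arm, as the interface text tells. Its arguments: {"type":"object","properties":{"motion":{"type":"array"},"force":{"type":"number"}},"required":["motion"]}

```bash
mkdir -p pics
python3 - <<'E'
from plant import *
import cv2,numpy as np
for c in ["scene","top"]:
    im=read_camera(c); cv2.imwrite(f"pics/{c}0.png",im[:,:,::-1])
    p=camera_params(c); print(c,p["camera_matrix"].tolist(),np.round(p["extrinsics"],4).tolist())
    for n in ["tab_top","tab_corner","far_corner","tray","stack","camera","bottle","board","driver"]:
        print(n,[(np.round(d["location"],1).tolist(),round(d["confidence"],2)) for d in landmark_of(n,c)][:4])
s=arm.read_state();print(s, arm.hold_point_z)
E
```

```text
scene [[450.5820674451726, 0.0, 324.4733760627124], [0.0, 450.5820674451726, 197.8459025107802], [0.0, 0.0, 1.0]] [[-0.707, 0.7072, 0.0039, 0.4309], [0.5049, 0.5087, -0.6974, -0.2283], [-0.4951, -0.4911, -0.7167, 1.3776], [0.0, 0.0, 0.0, 1.0]]
tab_top [([249.0, 144.4], 0.65), ([355.5, 144.9], 0.6), ([296.4, 276.8], 0.59)]
tab_corner [([366.2, 160.2], 0.77), ([250.0, 150.0], 0.62)]
far_corner [([264.6, 198.4], 0.96), ([298.6, 155.3], 0.6)]
tray [([256.3, 174.5], 0.8), ([327.5, 158.7], 0.59)]
stack [([256.3, 184.1], 0.62)]
camera [([391.1, 272.3], 0.9), ([432.1, 249.9], 0.84)]
bottle [([296.1, 275.6], 0.59)]
board [([366.4, 196.2], 0.84), ([264.9, 196.9], 0.2)]
driver [([328.0, 329.9], 0.78), ([248.3, 152.6], 0.56)]
top [[364.1573252767437, 0.0, 318.6389512275149], [0.0, 364.1573252767437, 194.49025388995733], [0.0, 0.0, 1.0]] [[0.0015, -1.0, -0.0006, -0.0339], [-0.9731, -0.0013, -0.2304, 0.6065], [0.2304, 0.0009, -0.9731, 0.819], [0.0, 0.0, 0.0, 1.0]]
tab_top [([361.6, 302.9], 0.74), ([429.6, 200.9], 0.6)]
tab_corner [([433.6, 212.6], 0.98), ([352.3, 307.0], 0.94)]
far_corner [([406.9
[... 388 characters left out ...]
, -2.58583622e-01]), 'joint_vel': array([ 1.25157695e-03,  4.41449265e-04,  8.24384854e-05,  6.88572068e-05,
       -9.31505498e-04,  9.11302382e-04]), 'joint_torque': array([ 1.32988771e-03, -3.90477204e+01,  1.87623793e+01,  4.22464013e+00,
        1.54644297e-02, -2.00908414e-05]), 'ee_pos': array([0.20238239, 0.59129634, 0.22257027]), 'eef_rot': array([[-3.23843271e-01,  2.74586062e-06,  9.46110742e-01],
       [-9.46110742e-01, -5.81398651e-06, -3.23843271e-01],
       [ 4.61144660e-06, -1.00000000e+00,  4.48070864e-06]]), 'wrist_force': array([-0.46224872, -0.21078831,  0.07686218]), 'moment': array([-0.00164791, -0.00478208, -0.01966798]), 'gripper_width': 0.08695805468883545} -0.0187
```

View pics/scene0.png

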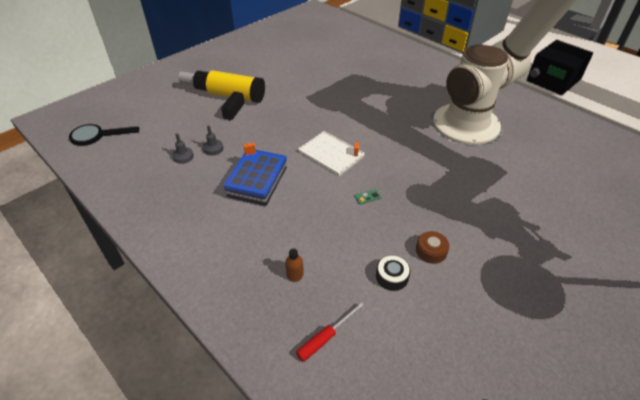

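View pics/top0.png

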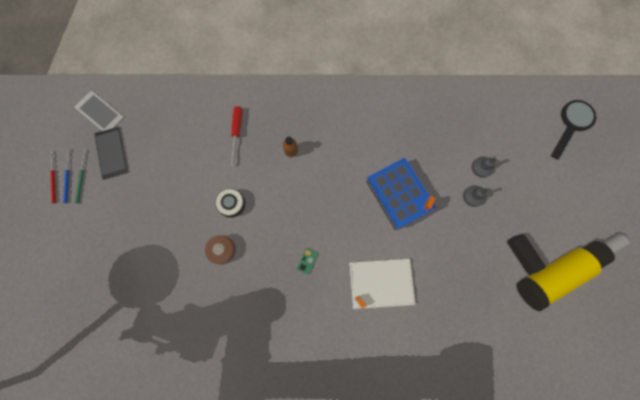

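The blue tray is at about (400,192) in the top view with its tab at (430,202). The white-ringed camera is at (231,202), and the brown look-alike at (220,249) stays untouched. Next I'll fit the tray's pose to the blue silhouette in both views.

```bash
cat > h.py <<'E'
import numpy as np,cv2
from plant import *
from scipy.optimize import minimize
def proj(c,P):
    p=camera_params(c);E=p["extrinsics"];q=np.atleast_2d(P)@E[:3,:3].T+E[:3,3]
    u=q@p["camera_matrix"].T;return u[:,:2]/u[:,2:]
def pix2z(c,uv,z):
    p=camera_params(c);E=p["extrinsics"];R=E[:3,:3];o=-R.T@E[:3,3]
    d=R.T@np.linalg.inv(p["camera_matrix"])@np.array([uv[0],uv[1],1.]);return o+d*(z-o[2])/d[2]
def blue(im):
    h=cv2.cvtColor(im,cv2.COLOR_RGB2HSV);m=cv2.inRange(h,(108,130,50),(128,255,255))
    n,l,s,_=cv2.connectedComponentsWithStats(m);return m,l,s
E
python3 - <<'E'
from h import *
ims={c:read_camera(c) for c in("scene","top")}
box=np.array([(sx*.075,sy*.055,z) for sx in(-1,1) for sy in(-1,1) for z in(0,.013)])
obs={}
guess={"scene":(256,175),"top":(400,192)}
for c in ims:
    m,l,s=blue(ims[c]); 
    g=guess[c]; k=[i for i in range(1,len(s)) if s[i,4]>100 and abs(s[i,0]+s[i,2]/2-g[0])<20 and abs(s[i,1]+s[i,3]/2-g[1])<20]
    print(c,s[k]); obs[c]=cv2.convexHull(np.argwhere(np.isin(l,k))[:,::-1].astype(np.int32)).reshape(-1,2)
def T(v,P):
    c,s=np.cos(v[2]),np.sin(v[2]);return P@np.array([[c,-s,0],[s,c,0],[0,0,1]]).T+[v[0],v[1],.037]
def cost(v,cs=("scene","top")):
    t=0
    for c in cs:
        h=cv2.convexHull(proj(c,T(v,box)).astype(np.float32))
        a=np.linspace(0,np.pi*2,36,endpoint=False);d=np.stack([np.cos(a),np.sin(a)],1)
        t+=np.sum(((d@h.reshape(-1,2).T).max(1)-(d@obs[c].T).max(1))**2)
    return t
ctr=pix2z("top",(400,192),.045);print(ctr)
for cs in (("scene","top"),("scene",),("top",)):
  b=min((minimize(cost,[ctr[0],ctr[1],y],args=(cs,),method="Nelder-Mead",options=dict(xatol=1e-5,fatol=1e-4,maxiter=2000)) for y in np.arange(-3,3.2,.5)),key=lambda r:r.fun)
  print(cs,b.x,b.fun)
  for v in (b.x,b.x+[0,0,np.pi]):
    print(" tab",T(v,np.array([[-.058,-.04,.041]])),proj("top",T(v,np.array([[-.058,-.04,.041]]))),proj("scene",T(v,np.array([[-.058,-.04,.041]]))))
for c in ims:
    h=cv2.cvtColor(ims[c],cv2.COLOR_RGB2HSV);m=cv2.inRange(h,(4,190,150),(14,255,255))
    n,l,s,ce=cv2.connectedComponentsWithStats(m);print(c,[(s[i].tolist(),ce[i].round(1).tolist()) for i in range(1,n) if s[i,4]>15])
for nm,uvt,uvs,z in (("camera",(230,202),(394,269),.036),):
    print(nm,pix2z("top",uvt,z),pix2z("scene",uvs,z))
print("bottle",pix2z("top",(289,143),.085),"camera by origins",pix2z("top",(231.2,200.2),0),pix2z("scene",(391.1,272.3),0))
for c in("scene","top"):
  for d in cut_out("camera",c):
    r=d["region"];ys,xs=np.nonzero(r);print(c,d["confidence"],d["location"],xs.min(),xs.max(),ys.min(),ys.max())
E
```

```text
scene [[ 224  150   62   47 1108]]
top [[ 368  159   67   69 1456]]
[ 0.61934391 -0.23800351  0.045     ]Traceback (most recent call last):
  File "<stdin>", line 21, in <module>
  File "<stdin>", line 21, in <genexpr>
    res = _minimize_neldermead(fun, x0, args, callback, bounds=bounds,
                               **options)
    fsim[j] = func(sim[j])
              ~~~~^^^^^^^^
    fx = function(np.copy(x), *(wrapper_args + args))
  File "<stdin>", line 15, in cost
  File "h.py", line 5, in proj
    p=camera_params(c);E=p["extrinsics"];q=np.atleast_2d(P)@E[:3,:3].T+E[:3,3]
ValueError: time passes only in moves, steps and waits
```

Run:
```python
import cv2
a=cv2.imread("pics/scene0.png")[130:220,210:300];b=cv2.imread("pics/top0.png")[145:240,350:450]
cv2.imwrite("pics/cropa.png",cv2.hconcat([cv2.resize(a,(400,400),interpolation=2),cv2.resize(b,(400,400),interpolation=2)]))
```

```text
(no output)
```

View pics/cropa.png

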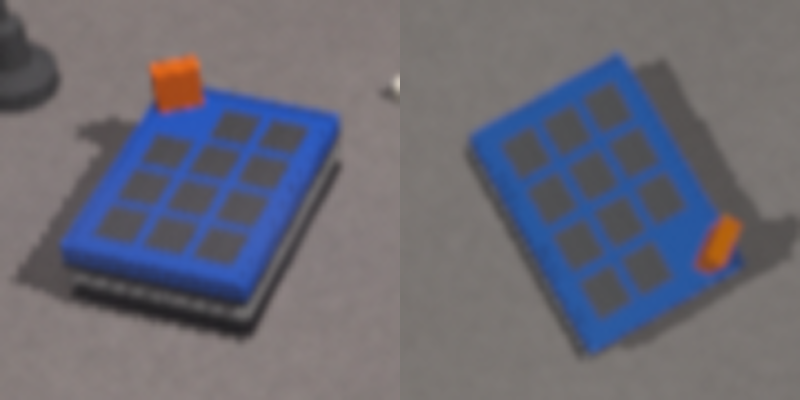

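The crops show the orange tab at the right-hand corner of the blue tray in the top view, at (430,204), with the tray still seated. My script failed by calling `camera_params` too many times, so I'll cache it.

```bash
sed -i 's/^def proj/CP={c:camera_params(c) for c in("scene","top")}\ndef proj/; s/p=camera_params(c)/p=CP[c]/' h.py
cat > fit.py <<'E'
from h import *
ims={c:cv2.imread(f"pics/{c}0.png")[:,:,::-1].copy() for c in("scene","top")}
box=np.array([(sx*.075,sy*.055,z) for sx in(-1,1) for sy in(-1,1) for z in(0,.013)])
obs={}
guess={"scene":(256,175),"top":(400,192)}
for c in ims:
    m,l,s=blue(ims[c]); 
    g=guess[c]; k=[i for i in range(1,len(s)) if s[i,4]>100 and abs(s[i,0]+s[i,2]/2-g[0])<20 and abs(s[i,1]+s[i,3]/2-g[1])<20]
    obs[c]=cv2.convexHull(np.argwhere(np.isin(l,k))[:,::-1].astype(np.int32)).reshape(-1,2)
def T(v,P):
    c,s=np.cos(v[2]),np.sin(v[2]);return P@np.array([[c,-s,0],[s,c,0],[0,0,1]]).T+[v[0],v[1],.037]
a=np.linspace(0,np.pi*2,36,endpoint=False);d=np.stack([np.cos(a),np.sin(a)],1)
def cost(v,cs=("scene","top")):
    t=0
    for c in cs:
        t+=np.sum(((d@proj(c,T(v,box)).T).max(1)-(d@obs[c].T).max(1))**2)
    return t
ctr=pix2z("top",(400,192),.045)
tabp=np.array([[-.058,-.04,.041]])
for cs in (("scene","top"),("scene",),("top",)):
  b=min((minimize(cost,[ctr[0],ctr[1],y],args=(cs,),method="Nelder-Mead",options=dict(xatol=1e-5,fatol=1e-4,maxiter=600)) for y in np.arange(-3,3.2,1)),key=lambda r:r.fun)
  print(cs,b.x,b.fun)
  for v in (b.x,b.x+[0,0,np.pi]):
    print(" tab",T(v,tabp),proj("top",T(v,tabp)),proj("scene",T(v,tabp)))
for c in ims:
    h=cv2.cvtColor(ims[c],cv2.COLOR_RGB2HSV);m=cv2.inRange(h,(4,190,150),(14,255,255))
    n,l,s,ce=cv2.connectedComponentsWithStats(m);print(c,[(s[i].tolist(),ce[i].round(1).tolist()) for i in range(1,n) if s[i,4]>15])
print("bottle",pix2z("top",(289,143),.085),"camera by origins",pix2z("top",(231.2,200.2),0),pix2z("scene",(391.1,272.3),0))
print("camtop",pix2z("top",(230,202),.036),pix2z("scene",(394,269),.036))
E
python3 fit.py
python3 - <<'E'
from h import *
for c in("scene","top"):
  read_camera(c)
  for d in cut_out("camera",c):
    r=d["region"];ys,xs=np.nonzero(r);print(c,d["confidence"],d["location"],xs.min(),xs.max(),ys.min(),ys.max())
E
```

```text
('scene', 'top') [ 0.61932071 -0.23905022 -2.65118201] 173.40568085897723
 tab [[ 0.65164528 -0.17644733  0.078     ]] [[377.15397821 175.98201138]] [[260.42330534 179.80699311]]
 tab [[ 0.58699615 -0.30165312  0.078     ]] [[430.0400737  201.82373955]] [[249.13530535 144.42779297]]
('scene',) [ 0.61968961 -0.23817485  0.48649725] 94.92523451355109
 tab [[ 0.5871203  -0.30065077  0.078     ]] [[429.6207195  201.77284723]] [[249.33733192 144.62158355]]
 tab [[ 0.65225892 -0.17569893  0.078     ]] [[376.83993365 175.74111393]] [[260.42328014 180.08258846]]
('top',) [ 0.61924843 -0.23947298  0.49233814] 76.72156278045834
 tab [[ 0.58704459 -0.30213806  0.078     ]] [[430.23986037 201.80436358]] [[249.00488508 144.35259404]]
 tab [[ 0.65145227 -0.17680789  0.078     ]] [[377.30382546 176.05786257]] [[260.39021267 179.69498665]]
scene [([355, 143, 4, 7, 20], [356.2, 145.9]), ([245, 144, 9, 10, 80], [249.1, 148.2])]
top [([427, 197, 7, 11, 23], [429.7, 202.4])]
bottle [0.73463758 0.04088556 0.085     ] camera by origins [0.60750872 0.19735123 0.        ] [0.58885431 0.18730273 0.        ]
camtop [0.59492596 0.19123712 0.036     ] [0.60026938 0.19940359 0.036     ]
scene 0.84 [390.3, 271.1] 376 409 256 290
scene 0.62 [431.7, 247.1] 416 448 231 261
top 0.97 [232.1, 201.4] 215 244 188 218
top 0.7 [222.8, 250.6] 206 235 235 264
```

```bash
cat > go.py <<'E'
from h import *
def axes(ang): # tool down, x at world angle
    x=np.array([np.cos(ang),np.sin(ang),0]);y=np.array([0,0,-1.]);return np.stack([x,y,np.cross(x,y)],1)
def rel(pos,R,s=None):
    s=s or arm.read_state();R0=s["eef_rot"]
    print("slide",(R0.T@(np.array(pos)-s["ee_pos"])/.025).round(3),"turn",cv2.Rodrigues(R0.T@R)[0].ravel().round(4))
E
python3 - <<'E'
from go import *
rel((.587,-.3017,.14),axes(-2.048))
# camera silhouette
obs={"scene":(392.5,273.),"top":(229.5,203.)}
bb={"scene":(376,409,256,290),"top":(215,244,188,218)}
a=np.linspace(0,2*np.pi,48);C=np.array([(.036*np.cos(t),.036*np.sin(t),z) for t in a for z in(0,.036)])
for cs in (("scene","top"),("scene",),("top",)):
  def f(v):
    t=0
    for c in cs:
        p=proj(c,C+[v[0],v[1],0]);b=bb[c]
        t+=((np.r_[p.min(0),p.max(0)]-[b[0]-.0,b[2]-.0,b[1]+.0,b[3]+.0])**2).sum()
    return t
  r=minimize(f,[.597,.195],method="Nelder-Mead");print(cs,r.x,r.fun)
E
```

```text
slide [28.812  3.303 26.123] turn [-0.      0.1474  0.    ]
('scene', 'top') [0.59745991 0.19594644] 12.978936460917579
('scene',) [0.59903754 0.19606123] 8.758334171382762
('top',) [0.59575328 0.19601563] 2.6009068843696364
```

Request:
jog_arm:
  motion:
    - {"slide": [14, 0, 13], "turn": [0, 0.07, 0], "grip": 100}
    - {"slide": [14, 0, 13], "turn": [0, 0.07, 0], "grip": 100}
    - {"slide": [14, 0, 13], "turn": [0, 0.07, 0], "grip": 100}
    - {"slide": [14, 0, 13], "turn": [0, 0.07, 0], "grip": 100}
    - {"slide": [14, 0, 13], "turn": [0, 0.07, 0], "grip": 100}
    - {"slide": [14, 0, 13], "turn": [0, 0.07, 0], "grip": 100}
    - {"slide": [14, 0, 13], "turn": [0, 0.07, 0], "grip": 100}
    - {"slide": [14, 0, 13], "turn": [0, 0.07, 0], "grip": 100}
    - {"slide": [14, 0, 13], "turn": [0, 0.07, 0], "grip": 100}
    - {"slide": [14, 0, 13], "turn": [0, 0.07, 0], "grip": 100}
    - {"slide": [28.8, 1, 26.1], "turn": [0, 0.147, 0], "grip": 100}
    - {"slide": [28.8, 1, 26.1], "turn": [0, 0.147, 0], "grip": 100}

```text
t: 2.3
ee_pos: [0.4044, 0.132, 0.2194]
eef_rot: [[-0.461, 0.001, 0.888], [-0.888, 0.001, -0.461], [-0.002, -1.0, 0.001]]
wrist_force: [1.1, 0.7, 0.1]
gripper_width: 0.087
```

Run:
```python
from go import *
rel((.587,-.3017,.14),axes(-2.048));s=arm.read_state();print(s["ee_pos"],s["q"],s["t"])
```

```text
slide [12.039  3.169 14.472] turn [-0.0008 -0.0014 -0.0015]
[0.4043518  0.13200246 0.21939839] [ 7.00810069e-01  3.86993765e-02 -4.53270215e-01  1.81167223e-04
 -1.07710226e+00  3.91306559e-01] 2.3
```

Request:
jog_arm:
  motion:
    - {"slide": [12.04, 3.17, 14.47], "turn": [0, 0, 0], "grip": 100}
    - {"slide": [12.04, 3.17, 14.47], "turn": [0, 0, 0], "grip": 100}
    - {"slide": [12.04, 3.17, 14.47], "turn": [0, 0, 0], "grip": 100}
    - {"slide": [12.04, 3.17, 14.47], "turn": [0, 0, 0], "grip": 100}
    - {"slide": [12.04, 3.17, 14.47], "turn": [0, 0, 0], "grip": 100}
    - {"slide": [12.04, 3.17, 14.47], "turn": [0, 0, 0], "grip": 100}
    - {"slide": [12.04, 3.17, 14.47], "turn": [0, 0, 0], "grip": 100}
    - {"slide": [12.04, 3.17, 14.47], "turn": [0, 0, 0], "grip": 100}
    - {"slide": [12.04, 3.17, 14.47], "turn": [0, 0, 0], "grip": 100}
    - {"slide": [12.04, 3.17, 14.47], "turn": [0, 0, 0], "grip": 100}
    - {"slide": [12.04, 3.17, 14.47], "turn": [0, 0, 0], "grip": 100}
    - {"slide": [12.04, 3.17, 14.47], "turn": [0, 0, 0], "grip": 100}

```text
t: 3.3
ee_pos: [0.5876, -0.3058, 0.1383]
eef_rot: [[-0.463, 0.001, 0.886], [-0.886, 0.001, -0.463], [-0.001, -1.0, 0.0]]
wrist_force: [0.9, 0.3, 0.7]
gripper_width: 0.0871
```

Run:
```python
from go import *
rel((.587,-.3017,.055),axes(-2.048));s=arm.read_state();print(s["ee_pos"],s["q"],s["t"])
```

```text
slide [-0.13   3.332 -0.098] turn [-0.0003 -0.0043 -0.0007]
[ 0.5876205  -0.30575343  0.13828979] [-2.36433022e-01  5.10817535e-01 -6.31746618e-03 -7.31391290e-04
 -1.05323825e+00  1.32610260e+00] 3.3
```

Request:
jog_arm:
  motion:
    - {"slide": [-0.13, 0, -0.1], "turn": [0, -0.004, 0], "grip": 100}
    - {"slide": [-0.13, 0.8, -0.1], "turn": [0, -0.004, 0], "grip": 100}
    - {"slide": [-0.13, 1.6, -0.1], "turn": [0, -0.004, 0], "grip": 100}
    - {"slide": [-0.13, 2.3, -0.1], "turn": [0, -0.004, 0], "grip": 100}
    - {"slide": [-0.13, 2.3, -0.1], "turn": [0, -0.004, 0], "grip": 100}
    - {"slide": [-0.13, 2.3, -0.1], "turn": [0, -0.004, 0], "grip": 100}

```text
t: 3.8
ee_pos: [0.5864, -0.3011, 0.0803]
eef_rot: [[-0.459, -0.001, 0.888], [-0.888, 0.001, -0.459], [-0.0, -1.0, -0.002]]
wrist_force: [0.2, -0.9, 0.4]
gripper_width: 0.0873
```

Run:
```python
from go import *
a=read_camera("scene");b=read_camera("top")
cv2.imwrite("pics/pre.png",cv2.hconcat([cv2.resize(a[100:220,200:320],(400,400),interpolation=2),cv2.resize(b[130:250,350:470],(400,400),interpolation=2)])[:,:,::-1])
rel((.587,-.3017,.055),axes(-2.048))
```

```text
slide [ 0.018  1.096 -0.034] turn [-0.0028  0.0006 -0.0008]
```

View pics/pre.png

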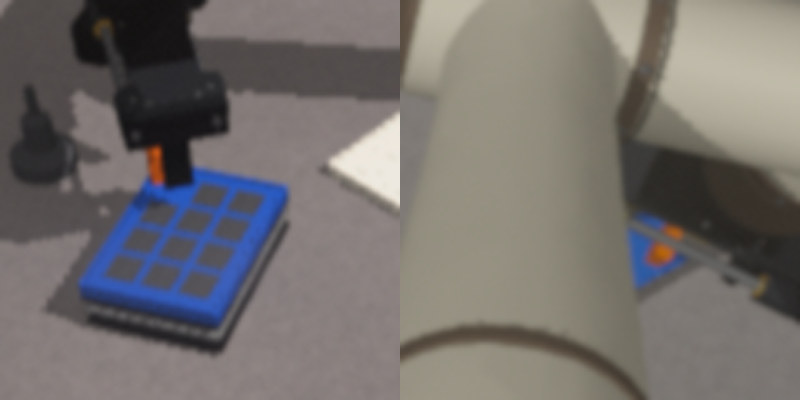

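The inner finger, at (255,148) in the scene view, is on the deck side of the tab, and the tab sits between the fingers. I'll descend and close.

Request:
jog_arm:
  motion:
    - {"slide": [0, 0.5, 0], "turn": [0, 0, 0], "grip": 100}
    - {"slide": [0, 1.05, 0], "turn": [0, 0, 0], "grip": 100}
    - {"slide": [0, 1.05, 0], "turn": [0, 0, 0], "grip": 100}
    - {"slide": [0, 1.05, 0], "turn": [0, 0, 0], "grip": 100}
    - {"slide": [0, 1.05, 0], "turn": [0, 0, 0], "grip": 60}
    - {"slide": [0, 1.05, 0], "turn": [0, 0, 0], "grip": 40}
    - {"slide": [0, 1.05, 0], "turn": [0, 0, 0], "grip": 30}
    - {"slide": [0, 1.05, 0], "turn": [0, 0, 0], "grip": 22}
  force: 10

```text
t: 4.57
ee_pos: [0.5884, -0.3018, 0.0568]
eef_rot: [[-0.459, 0.004, 0.889], [-0.889, -0.001, -0.459], [-0.001, -1.0, 0.004]]
wrist_force: [-0.3, -0.6, -0.4]
gripper_width: 0.0679
```

Request:
jog_arm:
  motion:
    - {"slide": [0, 0.04, 0], "turn": [0, 0, 0], "grip": 22}
    - {"slide": [0, 0.04, 0], "turn": [0, 0, 0], "grip": 22}
    - {"slide": [0, 0.04, 0], "turn": [0, 0, 0], "grip": 22}
    - {"slide": [0, 0.04, 0], "turn": [0, 0, 0], "grip": 22}
    - {"slide": [0, 0.04, 0], "turn": [0, 0, 0], "grip": 22}
    - {"slide": [0, 0.04, 0], "turn": [0, 0, 0], "grip": 22}
    - {"slide": [0, 0.04, 0], "turn": [0, 0, 0], "grip": 22}
    - {"slide": [0, 0.04, 0], "turn": [0, 0, 0], "grip": 22}
    - {"slide": [0, 0.04, 0], "turn": [0, 0, 0], "grip": 22}
  force: 5

```text
t: 5.32
ee_pos: [0.5884, -0.3018, 0.0558]
eef_rot: [[-0.459, 0.004, 0.889], [-0.889, -0.001, -0.459], [-0.001, -1.0, 0.004]]
wrist_force: [0.5, 0.0, 0.2]
gripper_width: 0.0204
```

Run:
```python
from go import *
a=read_camera("scene")
cv2.imwrite("pics/pre2.png",cv2.resize(a[100:220,200:320],(600,600),interpolation=2)[:,:,::-1])
rel((.587,-.3017,.055),axes(-2.048))
s=arm.read_state();print(s["gripper_width"],s["wrist_force"])
```

```text
slide [ 0.021  0.033 -0.051] turn [-0.0041  0.0007 -0.001 ]
0.019863131794195493 [0.45631371 0.37216736 0.57908958]
```

View pics/pre2.png

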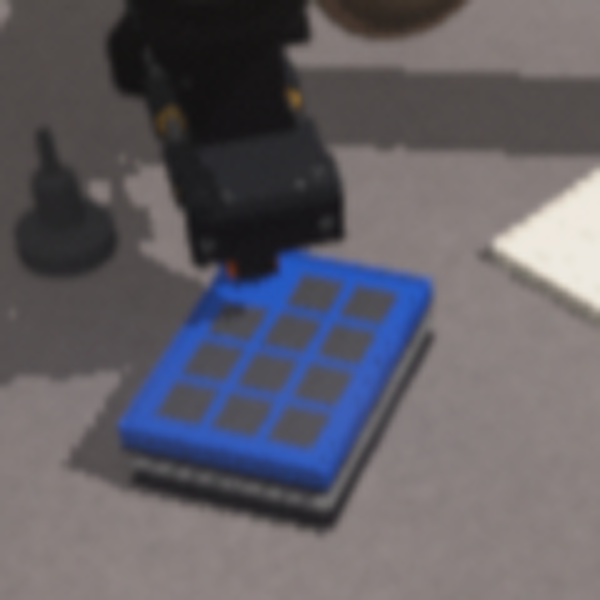

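The fingers straddle the tab, with its orange just visible at (247,153). The tray is still seated, so I'll clamp now.

Request:
jog_arm:
  motion:
    - {"slide": [0, 0, 0], "turn": [0, 0, 0], "grip": 15}
    - {"slide": [0, 0, 0], "turn": [0, 0, 0], "grip": 10}
    - {"slide": [0, 0, 0], "turn": [0, 0, 0], "grip": 5}
    - {"slide": [0, 0, 0], "turn": [0, 0, 0], "grip": 0}
    - {"slide": [0, 0, 0], "turn": [0, 0, 0], "grip": 0}
    - {"slide": [0, 0, 0], "turn": [0, 0, 0], "grip": 0}
  force: 8

```text
t: 5.87
ee_pos: [0.5876, -0.3022, 0.0558]
eef_rot: [[-0.459, 0.003, 0.889], [-0.889, -0.001, -0.459], [-0.0, -1.0, 0.003]]
wrist_force: [-2.3, -3.2, 0.7]
gripper_width: 0.0118
```

Request:
jog_arm:
  motion:
    - {"slide": [0, 0, 0], "turn": [0, 0, 0], "grip": 0}
    - {"slide": [0, 0, 0], "turn": [0, 0, 0], "grip": 0}
    - {"slide": [0, 0, 0], "turn": [0, 0, 0], "grip": 0}
    - {"slide": [0, 0, 0], "turn": [0, 0, 0], "grip": 0}
  force: 45

```text
t: 6.2
ee_pos: [0.5876, -0.3023, 0.0558]
eef_rot: [[-0.459, 0.002, 0.889], [-0.889, -0.001, -0.459], [-0.0, -1.0, 0.003]]
wrist_force: [-3.1, -3.0, 0.8]
gripper_width: 0.0117
```

Run:
```python
from go import *
s=arm.read_state();R0=s["eef_rot"];p0=s["ee_pos"];print(p0,s["t"],s["gripper_width"],s["wrist_force"],s["moment"])
yaw=.4904;c,q=np.cos(yaw),np.sin(yaw)
far=np.array([.6193+c*.075-q*.055,-.239+q*.075+c*.055,.037])
dirv=np.array([np.cos(-2.048),np.sin(-2.048),0]) # outwards to tab
ax=np.cross(dirv,[0,0,1]);  # rotating about ax lifts dirv toward z
for th in np.arange(.02,.23,.02):
    R=cv2.Rodrigues(ax*th)[0]
    p=far+R@(p0-far);corner=far+R@(np.array([.6193-c*.075+q*.055,-.239-q*.075-c*.055,.037])-far)
    print(round(th,2),(R0.T@(p-p0)/.025).round(3),cv2.Rodrigues(R0.T@R@R0)[0].ravel().round(3),corner[2].round(4))
```

```text
[ 0.58758078 -0.30228397  0.05579748] 6.2 0.011666024368445486 [-3.09411644 -3.04431995  0.83849257] [-0.70657964  0.66807171  0.16609669]
0.02 [-0.016 -0.131  0.   ] [-0.   -0.   -0.02] 0.0407
0.04 [-0.035 -0.261  0.001] [-0.   -0.   -0.04] 0.0444
0.06 [-0.057 -0.391  0.001] [-0.   -0.   -0.06] 0.0481
0.08 [-0.081 -0.521  0.001] [-0.   -0.   -0.08] 0.0519
0.1 [-0.108 -0.65   0.002] [-0.  -0.  -0.1] 0.0556
0.12 [-0.137 -0.779  0.002] [-0.   -0.   -0.12] 0.0593
0.14 [-0.169 -0.907  0.003] [-0.   -0.   -0.14] 0.0629
0.16 [-0.203 -1.034  0.003] [-0.   -0.   -0.16] 0.0666
0.18 [-0.24  -1.16   0.003] [-0.   -0.   -0.18] 0.0703
0.2 [-0.28  -1.286  0.004] [-0.    -0.001 -0.2  ] 0.0739
0.22 [-0.322 -1.411  0.004] [-0.    -0.001 -0.22 ] 0.0776
```

Request:
jog_arm:
  motion:
    - {"slide": [0, -0.13, 0], "turn": [0, 0, -0.025], "grip": 0}
    - {"slide": [-0.02, -0.26, 0], "turn": [0, 0, -0.045], "grip": 0}
    - {"slide": [-0.04, -0.39, 0], "turn": [0, 0, -0.065], "grip": 0}
    - {"slide": [-0.06, -0.52, 0], "turn": [0, 0, -0.085], "grip": 0}
    - {"slide": [-0.09, -0.65, 0], "turn": [0, 0, -0.105], "grip": 0}
    - {"slide": [-0.12, -0.78, 0], "turn": [0, 0, -0.125], "grip": 0}
    - {"slide": [-0.15, -0.91, 0], "turn": [0, 0, -0.145], "grip": 0}
    - {"slide": [-0.17, -0.97, 0], "turn": [0, 0, -0.155], "grip": 0}
    - {"slide": [-0.17, -0.97, 0], "turn": [0, 0, -0.155], "grip": 0}
    - {"slide": [-0.17, -0.97, 0], "turn": [0, 0, -0.155], "grip": 0}

```text
t: 7.03
ee_pos: [0.5901, -0.2982, 0.0803]
eef_rot: [[-0.454, -0.067, 0.889], [-0.878, -0.138, -0.458], [0.154, -0.988, 0.004]]
wrist_force: [0.2, 0.3, -0.7]
gripper_width: 0.0117
```

Run:
```python
from go import *
a=read_camera("scene")
cv2.imwrite("pics/peel.png",cv2.resize(a[100:220,200:320],(600,600),interpolation=2)[:,:,::-1])
s=arm.read_state();print(s)
```

```text
{'t': 7.0833, 'q': array([-0.15761696,  0.56943621, -0.1432777 ,  0.18713574, -0.91169971,
        1.13273177]), 'joint_vel': array([-0.0053556 ,  0.00267084, -0.00029538, -0.00206776, -0.00189974,
        0.00246488]), 'joint_torque': array([ -0.42052327, -45.49621224,  16.081025  ,   3.88118148,
        -0.07946028,  -0.05068223]), 'ee_pos': array([ 0.58995878, -0.29838543,  0.08022315]), 'eef_rot': array([[-0.45384619, -0.0671002 ,  0.88855005],
       [-0.87773602, -0.13825886, -0.45876352],
       [ 0.15363304, -0.98812046,  0.00385199]]), 'wrist_force': array([ 0.37735558,  0.18706575, -0.56052615]), 'moment': array([ 0.62957691, -0.18850945,  0.01611624]), 'gripper_width': 0.011678192809425569}
```

View pics/peel.png

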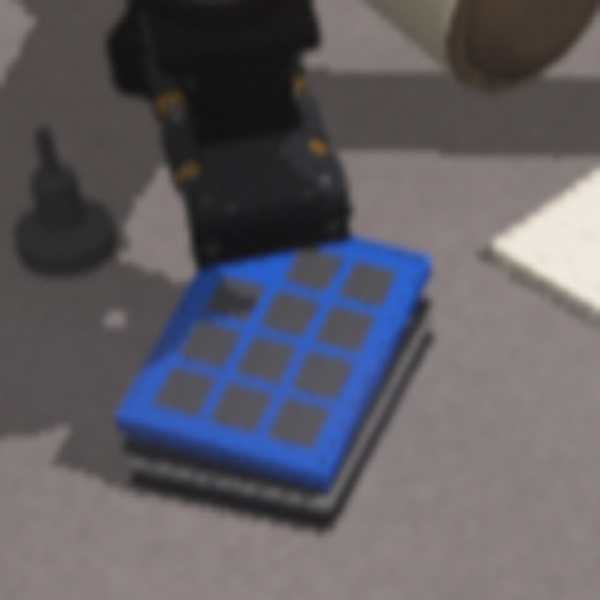

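The tray is peeled: the tab corner is well up, the far corner at about (265,197) is still down, the stack hasn't moved, and the force is near zero. Now I'll lift it straight up.

Request:
jog_arm:
  motion:
    - {"slide": [0.08, -0.5, 0], "turn": [0, 0, 0], "grip": 0}
    - {"slide": [0.15, -0.99, 0], "turn": [0, 0, 0], "grip": 0}
    - {"slide": [0.23, -1.5, 0], "turn": [0, 0, 0], "grip": 0}
    - {"slide": [0.31, -1.98, 0], "turn": [0, 0, 0], "grip": 0}
    - {"slide": [0.46, -2.96, 0], "turn": [0, 0, 0], "grip": 0}
    - {"slide": [0.62, -3.95, 0], "turn": [0, 0, 0], "grip": 0}
    - {"slide": [0.62, -3.95, 0], "turn": [0, 0, 0], "grip": 0}
    - {"slide": [0.62, -3.95, 0], "turn": [0, 0, 0], "grip": 0}

```text
t: 7.75
ee_pos: [0.5905, -0.2989, 0.1821]
eef_rot: [[-0.455, -0.062, 0.888], [-0.877, -0.139, -0.46], [0.152, -0.988, 0.008]]
wrist_force: [-0.4, 1.0, -1.2]
gripper_width: 0.0119
```

Run:
```python
from go import *
a=read_camera("scene")
cv2.imwrite("pics/lift.png",cv2.resize(a[60:240,160:400],(800,600),interpolation=2)[:,:,::-1])
s=arm.read_state();print(s["t"],s["ee_pos"],s["wrist_force"],s["moment"])
# tray centre in tool frame at grasp
Rg=np.array([[-.459,.002,.889],[-.889,-.001,-.459],[0,-1,.003]]);pg=np.array([.5876,-.3023,.0558])
o=Rg.T@(np.array([.6193,-.239,.037])-pg);print(o)
R=s["eef_rot"];print("tray centre now",s["ee_pos"]+R@o)
# target: keep yaw, level
ang=-2.048;Rt=axes(ang);goal=np.array([.597,.196,.15]);rel(goal-Rt@o,Rt);print(goal-Rt@o)
```

```text
7.8 [ 0.58939975 -0.29852797  0.18027584] [-0.94092337  0.03011861 -1.58329388] [ 0.24988843 -0.12116551  0.06785218]
[-0.070824   0.0188001 -0.0009298]
tray centre now [ 0.61955258 -0.23855347  0.15087833]
slide [-14.763  -1.857  -8.787] turn [-0.0045 -0.0008  0.1533]
[0.56529667 0.13266121 0.1688001 ]
```

View pics/lift.png

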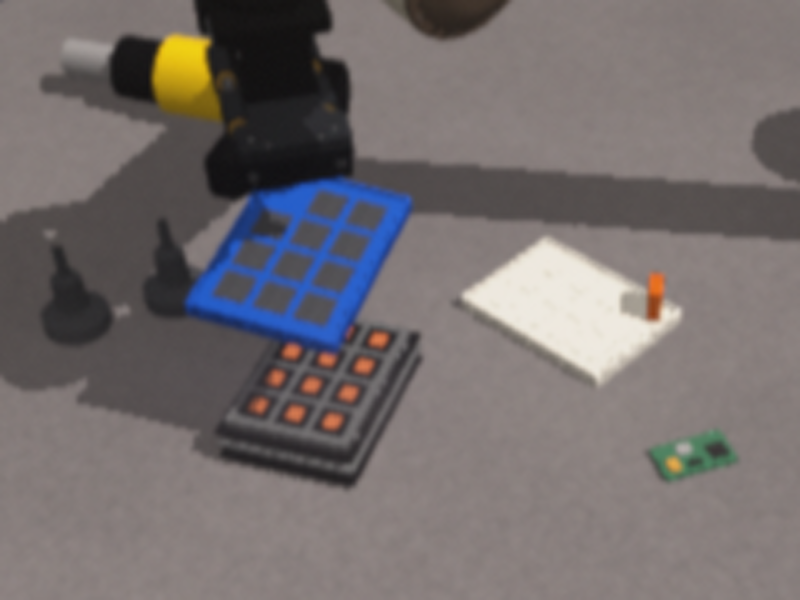

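The tray is clear of the stack with the stack undisturbed. I'll level it and carry it to the camera.

Request:
jog_arm:
  motion:
    - {"slide": [0, 0, 0], "turn": [0, 0, 0.04], "grip": 0}
    - {"slide": [-0.6, -0.4, -0.4], "turn": [0, 0, 0.08], "grip": 0}
    - {"slide": [-1.5, -0.6, -0.9], "turn": [0, 0, 0.12], "grip": 0}
    - {"slide": [-2.5, -0.7, -1.5], "turn": [0, 0, 0.153], "grip": 0}
    - {"slide": [-3.5, -0.8, -2.1], "turn": [0, 0, 0.153], "grip": 0}
    - {"slide": [-4.5, -0.9, -2.7], "turn": [0, 0, 0.153], "grip": 0}
    - {"slide": [-5.5, -1.0, -3.3], "turn": [0, 0, 0.153], "grip": 0}
    - {"slide": [-6.5, -1.1, -3.9], "turn": [0, 0, 0.153], "grip": 0}
    - {"slide": [-7.5, -1.2, -4.5], "turn": [0, 0, 0.153], "grip": 0}
    - {"slide": [-8.5, -1.3, -5.1], "turn": [0, 0, 0.153], "grip": 0}
    - {"slide": [-9.2, -1.4, -5.5], "turn": [0, 0, 0.153], "grip": 0}
    - {"slide": [-9.6, -1.4, -5.7], "turn": [0, 0, 0.153], "grip": 0}

```text
t: 8.8
ee_pos: [0.5734, -0.0157, 0.1762]
eef_rot: [[-0.458, 0.001, 0.889], [-0.889, -0.003, -0.458], [0.002, -1.0, 0.002]]
wrist_force: [0.2, -0.2, -1.5]
gripper_width: 0.0118
```

Run:
```python
from go import *
s=arm.read_state();print(s["t"],s["ee_pos"],s["gripper_width"])
rel((.5653,.1327,.1688),axes(-2.048))
```

```text
8.8 [ 0.57341119 -0.01574979  0.17618447] 0.011816559148804922
slide [-5.13  0.28 -3.01] turn [-0.0025  0.0012  0.0015]
```

Request:
jog_arm:
  motion:
    - {"slide": [-0.8, 0.05, -0.47], "turn": [0, 0, 0], "grip": 0}
    - {"slide": [-1.7, 0.1, -1.0], "turn": [0, 0, 0], "grip": 0}
    - {"slide": [-2.6, 0.15, -1.5], "turn": [0, 0, 0], "grip": 0}
    - {"slide": [-3.5, 0.2, -2.05], "turn": [0, 0, 0], "grip": 0}
    - {"slide": [-4.3, 0.25, -2.5], "turn": [0, 0, 0], "grip": 0}
    - {"slide": [-4.9, 0.28, -2.85], "turn": [0, 0, 0], "grip": 0}
    - {"slide": [-5.13, 0.28, -3.01], "turn": [0, 0, 0], "grip": 0}
    - {"slide": [-5.13, 0.28, -3.01], "turn": [0, 0, 0], "grip": 0}
    - {"slide": [-5.13, 0.28, -3.01], "turn": [0, 0, 0], "grip": 0}
    - {"slide": [-5.13, 0.28, -3.01], "turn": [0, 0, 0], "grip": 0}
    - {"slide": [-5.13, 0.28, -3.01], "turn": [0, 0, 0], "grip": 0}
    - {"slide": [-5.13, 0.28, -3.01], "turn": [0, 0, 0], "grip": 0}

```text
t: 9.8
ee_pos: [0.5654, 0.1317, 0.1688]
eef_rot: [[-0.459, 0.001, 0.888], [-0.888, -0.003, -0.459], [0.002, -1.0, 0.002]]
wrist_force: [-0.4, -1.0, -0.5]
gripper_width: 0.0118
```

Run:
```python
from go import *
o=np.array([-.0708,.0188,-.0009])
s=arm.read_state();R=s["eef_rot"];t=s["ee_pos"]+R@o;print(s["t"],s["ee_pos"],s["gripper_width"],"tray",t,R.round(3))
# expected tray outline overlay
Rtool=axes(-2.048);Rtray0=cv2.Rodrigues(np.array([0,0,.4904]))[0];Rt=R@Rtool.T@Rtray0
box=np.array([(sx*.075,sy*.055,.0) for sx,sy in((-1,-1),(1,-1),(1,1),(-1,1))])
out=[]
for c in("scene","top"):
    im=read_camera(c)[:,:,::-1].copy()
    for z,col in((0,(0,255,255)),(.013,(0,255,0))):
        P=proj(c,(box+[0,0,z])@Rt.T+t);cv2.polylines(im,[np.round(P).astype(int)],True,col,1)
    ctr=proj(c,t+[0,0,.0])[0].astype(int);cam=proj(c,[.597,.196,.036])[0].astype(int);cv2.circle(im,tuple(int(v) for v in cam),3,(0,0,255),-1)
    y,x=ctr[1],ctr[0];im=im[max(0,y-100):y+100,max(0,x-100):x+100];out.append(cv2.resize(im,(400,400)))
cv2.imwrite("pics/end.png",cv2.hconcat(out))
```

```text
9.8 [0.56536115 0.13170853 0.1688315 ] 0.011782695426440616 tray [0.59711824 0.19495812 0.14991412] [[-0.459  0.001  0.888]
 [-0.888 -0.003 -0.459]
 [ 0.002 -1.     0.002]]
```

View pics/end.png

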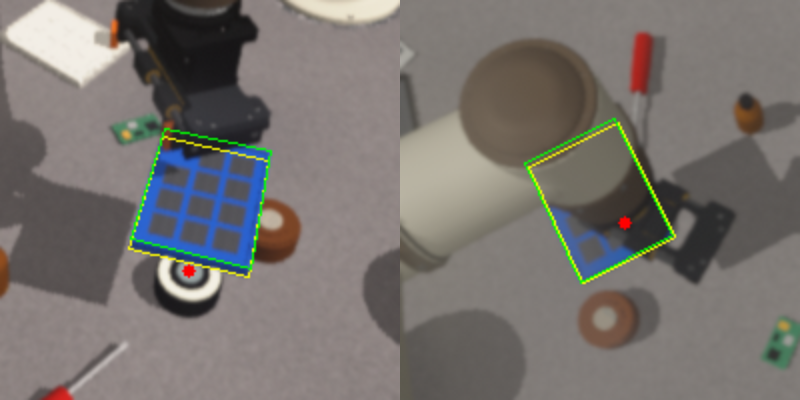

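The tray in both views matches the predicted outline, and the red dot at the camera's centre falls on the white-ringed puck in the scene view. The bottle, board and screwdriver are in their places. I'll hand it in.

Run:
```python
from plant import *
s=arm.read_state();print(abs(s["joint_vel"]).max(),s["gripper_width"]);print(ticket.job_done())
```

```text
0.004859633414992719 0.01180259611385138
the job is handed in; nothing more can be done
None
```

I peeled the blue tray off by its orange tab, lifted it clear and carried it to the inspection camera. I handed the job in with the gripper still holding it level; no verdict was reported.

**Peel:** I tilted the tray about the far corner by about 0.15 rad. By calculation the tab corner was about 28 mm up. In the picture the far corner stayed down and the stack had not moved.

**Lift:** The tray came straight up off the stack, and the stack still looked in place in the lift picture. It was outside the crops of my final check.

**Last checks, at t = 9.8 s:**
- **Position:** the tray's origin, worked out from the arm pose, is at (0.597, 0.195, 0.150) m. I measured the camera's centre at (0.597, 0.196) m.
- **Tilt and motion:** the tilt is about 0.003 rad and the arm was practically still (joint speeds under 0.005 rad/s).
- **Grip:** the fingers are 11.8 mm apart on the 12 mm tab, gripping with 45 N.
- **Pictures:** the predicted tray outline matched both camera views, although the arm hid much of the tray in the top view. The bottle, board and screwdriver looked undisturbed.

**Disagreements:**
- **Camera position:** the two views differed by about 3 mm on the camera's position, and a first rough estimate by up to 20 mm. Both are within the 25 mm tolerance.
- **Side force:** clamping the tab caused about 4 N of sideways force, which was gone after the peel.

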